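# Wake and tare the balance under the empty beaker

### The arm

A 7-joint arm with a two-finger parallel gripper is mounted at the origin on the work surface. World frame = base frame: x ahead of the robot, y to its left, z up, the work surface at z = 0. Lengths are in m, angles in rad, forces in N, time in s.
With the tool pointing down it reaches from about 0.4 to 0.85 m from the base axis. Payload 4.5 kg.
Tool frame: the origin (TCP) lies midway between the tips of the shut fingers; the grasp point (between the pads) lies 19 mm behind it; x points along the fingers, y is the direction in which the jaws open and shut, and the axes are right-handed (so a half turn about x gives the same grasp; the last joint's range is limited). The gripper opens to 88 mm and grips with 3 to 60 N. Pads are 18 mm wide; open, the fingers measure 123 mm over their backs; the gripper's body (75 mm by 187 mm) begins 45 mm behind the grasp point.
Start: joints at [-1.314, 0.689, -0.195, 1.565, 0.157, 0.902, -0.215], TCP at [0.138, 0.61, 0.239] pointing down, gripper open.
Joint ranges: [-3.01, 3.01], [-0.46, 2.08], [-1.47, 1.51], [0.13, 2.56], [-1, 4.14], [0.04, 2.09], [-2.66, 2.66]. Speed limits (rad/s): [2.57, 2.57, 3.14, 3.14, 3.14, 3.14, 3.14].

### API

Orientations are given as a unit quaternion [x, y, z, w].
In Python, from plant import r gives the robot as it stands.
- The arm moves only by the tool arm_command, never from a script. Its argument "plan" is a list of rows, each a list of 5 numbers: the finger opening in m, from 0 to 0.0881, then the shift along the tool's x, y, z in m, then the turn about the tool's x in rad. In form: [[grip, dx, dy, dz, roll], ...]. A call has 1 to 12 rows; each row shifts and turns the commanded pose from where the row before left it, along the tool's axes as they then stand; what a row does not reach is not made up. A row lasts 1/8 s, in which the tool goes at most 62.5 mm and 10.7 degrees, less where a joint would pass 70% of its speed; a pose out of reach is approached as far as the arm can. A call is refused whole if a number of a shift passes 0.0625 or a number of a turn 0.188, either way. A call with a gripper value outside its range is refused whole. The fingers move at their own pace and stop on an object; "force" is the grip in N (left out, the last holds). Time passes only in rows, so rows that do not move let the fingers close. It gives the time, the measured TCP pose, the force and the opening at its end, in the units of the state.
- r.get_state(): the state, without advancing time (a new reading comes with each control period).
- r.snapshot(name): name is "scene" or "top" or "wrist"; returns (picture, depth): 400x640x3 uint8, red, green, blue; 400x640 float32, m along the optical axis (not along the pixel's ray), 0 where there is no reading.
- r.calibration(name): a dict with "fx", "fy", "cx", "cy" (pixels), "eye" and "orientation" of the camera in the world; the wrist camera has in their place "mount" (4x4, takes a point from camera to tool coordinates, whose origin is the TCP and whose axes are the tool frame's). Camera axes: x right, y down, z forward; pixel columns grow to the right and rows downward; lengths in m; the calibration is good to about 2 mm. A picture is of the moment at which its call begins: read the wrist's pose just before it. calibration takes no time and is no camera call.
- r.finish_job(): hands the job in, once; it reports no verdict.
The state is a dict: "clock": time; "q": joint angles; "qd": joint speeds; "joint_torque": joint torques, N m; "tool_pos": TCP position; "eef_rot": TCP orientation; "contact_force": force on the tool from outside, world axes, zero at the start; "moment": the same for the moment, N m; "opening": opening from 0.0 (shut) to 1.0 (fully open).
Only numpy, scipy, OpenCV 4.12 (cv2) and the standard library are available. Lean on these libraries where they do the work, as an engineer would, in place of code of your own. Each camera call takes 0.05 s, during which the arm holds its last target.

### The job

Two balances stand on the lab bench; one carries an empty glass beaker and the other a blue block. On the balance with the beaker, wake it by pressing its round key fully down and letting it come up, then tare it by pressing its long bar key fully down in the same way, both gently with a fingertip, and draw back clear. Leave the square keys, the other balance's keys, the beaker, the block, the jar and the spray bottle alone.

Things in the scene. Friction and masses are not known exactly. Their poses are not given: they have to be found in the camera images.
- left_balance: the left (+y) of two identical white bench balances, fixed, 280 x 210 mm (x by y). Origin: centre of its underside; z up, +x from its front (key side, towards the robot) to its back. Front deck (x -140 to -30) 45 mm high, row of three black keys at x = -105, blank black display behind; rear part 60 mm high with a round steel pan, radius 62 mm, pan top 72 mm above the bench.
- left_pan (a point): centre of the top of the left balance's pan
- left_round_top (a point): centre of the top face of the left balance's round key, 24 mm across, at the left (seen from the robot, +y) end of the row of three (70 mm from the middle key); it stands 11 mm above the deck (56 mm above the bench) when up
- left_round (a joint): travel of the left round key in m: 0 up, 0.006 fully down; spring-loaded, 1 N to start, 4 N fully down, comes up by itself
- left_bar_top (a point): centre of the top face of the left balance's long bar key, 22 x 54 mm (54 along the row), in the middle of the row; it stands 11 mm above the deck (56 mm above the bench) when up
- left_bar (a joint): travel of the left bar key in m: 0 up, 0.006 fully down; spring-loaded, 1 N to start, 4 N fully down, comes up by itself
- left_square_top (a point): centre of the top face of the left balance's square key, 22 x 22 mm, at the right (-y) end of the row (70 mm from the middle key); it stands 11 mm above the deck (56 mm above the bench) when up
- left_square (a joint): travel of the left square key in m: 0 up, 0.006 fully down; spring-loaded, 1 N to start, 4 N fully down, comes up by itself
- right_balance: the right (-y) of two identical white bench balances, fixed, 280 x 210 mm (x by y). Origin: centre of its underside; z up, +x from its front (key side, towards the robot) to its back. Front deck (x -140 to -30) 45 mm high, row of three black keys at x = -105, blank black display behind; rear part 60 mm high with a round steel pan, radius 62 mm, pan top 72 mm above the bench.
- right_pan (a point): centre of the top of the right balance's pan
- right_round_top (a point): centre of the top face of the right balance's round key, 24 mm across, at the left (seen from the robot, +y) end of the row of three (70 mm from the middle key); it stands 11 mm above the deck (56 mm above the bench) when up
- right_round (a joint): travel of the right round key in m: 0 up, 0.006 fully down; spring-loaded, 1 N to start, 4 N fully down, comes up by itself
- right_bar_top (a point): centre of the top face of the right balance's long bar key, 22 x 54 mm (54 along the row), in the middle of the row; it stands 11 mm above the deck (56 mm above the bench) when up
- right_bar (a joint): travel of the right bar key in m: 0 up, 0.006 fully down; spring-loaded, 1 N to start, 4 N fully down, comes up by itself
- right_square_top (a point): centre of the top face of the right balance's square key, 22 x 22 mm, at the right (-y) end of the row (70 mm from the middle key); it stands 11 mm above the deck (56 mm above the bench) when up
- right_square (a joint): travel of the right square key in m: 0 up, 0.006 fully down; spring-loaded, 1 N to start, 4 N fully down, comes up by itself
- beaker: empty round glass beaker, 68 mm across, 85 mm tall, 120 g, loose on one of the two pans; origin at the centre of its underside, z up
- block: solid blue cast resin block, 70 x 60 x 55 mm, 260 g, loose on the other pan; origin at the centre of its underside, z up
- jar: white jar with an orange screw cap, 44 mm across, 65 mm tall, loose on the bench between the balances; origin at the centre of its underside
- spray_bottle: white spray bottle with a black trigger head, 66 mm across, 166 mm tall, loose on the bench outside the left balance; origin at the centre of its underside
There are look-alikes about, which are no part of the job. There is more than one size of the spray_bottle; the job needs the middle-sized.

How it is judged:
By the outcome, as a careful person would: the job done as asked, in the order asked, and still so for the second after the job is handed in, with the robot touching nothing.
It also fails if it takes over 40 s, if anything falls off the work surface, if the arm or the gripper's body presses on something with over 40 N, if the wrist force passes 120 N, or if a joint passes its speed limit or range.

## Working session

There is one attempt and no reset: what is moved stays moved. The work goes in short steps, Python scripts to look and compute and a tool call to move; the robot and the scene stay as the last step left them, time stands still between calls to the robot, and variables do not carry over. Pictures are saved under pics/ and viewed, and the job is handed in when it is done.

Besides the shell and the picture viewer there is one more tool, called after "Call:" in YAML: its name, and indented under it one key for each argument. arm_command: Moves the arm, as the interface text tells. Its arguments: {"type":"object","properties":{"plan":{"type":"array","items":{"type":"array","items":{"type":"number"}}},"force":{"type":"number"}},"required":["plan"]}

```bash
mkdir -p pics
cat > h.py <<'E'
import numpy as np, cv2
from scipy.spatial.transform import Rotation as R
from plant import r
def save(n,im): cv2.imwrite('pics/'+n+'.png',cv2.cvtColor(im,cv2.COLOR_RGB2BGR))
def campose(name,st=None):
    c=r.calibration(name)
    if name=='wrist':
        T=np.eye(4);T[:3,:3]=R.from_quat(st['eef_rot']).as_matrix();T[:3,3]=st['tool_pos']
        T=T@np.array(c['mount']);return c,T[:3,3],T[:3,:3]
    o=np.array(c['orientation']);
    return c,np.array(c['eye']),(R.from_quat(o).as_matrix() if o.size==4 else o.reshape(3,3))
def ray(c,e,M,u,v,z):
    d=M@np.array([(u-c['cx'])/c['fx'],(v-c['cy'])/c['fy'],1.]);return e+d*(z-e[2])/d[2]
E
python3 - <<'E'
from h import *
st=r.get_state();print({k:np.round(v,3).tolist() for k,v in st.items()})
for n in ('scene','top'):
    im,d=r.snapshot(n);save(n+'0',im);np.savez('/tmp/'+n,im=im,d=d);print(n,r.calibration(n))
st=r.get_state();im,d=r.snapshot('wrist');save('wrist0',im);print(r.calibration('wrist'))
E
```

```text
{'clock': 0.0, 'q': [-1.314, 0.69, -0.195, 1.566, 0.157, 0.902, -0.215], 'qd': [0.001, 0.001, 0.003, -0.001, -0.0, 0.001, -0.0], 'joint_torque': [0.0, -52.758, -1.267, -15.343, -0.053, 0.007, 0.0], 'tool_pos': [0.138, 0.609, 0.238], 'eef_rot': [0.078, 0.703, -0.079, 0.703], 'contact_force': [-0.528, 0.298, 1.101], 'moment': [0.005, -0.031, -0.003], 'opening': 1.003}
scene {'fx': 507.159318104137, 'fy': 507.159318104137, 'cx': 321.4581580969666, 'cy': 190.9422432923387, 'eye': array([1.6973966 , 0.45755977, 0.84165   ]), 'orientation': array([ 0.53420767,  0.6961802 , -0.38848818, -0.28112672])}
top {'fx': 457.0857510249305, 'fy': 457.0857510249305, 'cx': 317.00021855537113, 'cy': 188.571495021353, 'eye': array([0.26324458, 0.12549844, 1.4902981 ]), 'orientation': array([ 0.72019031, -0.6846199 ,  0.07724359, -0.08157777])}
{'fx': 341.52038374880436, 'fy': 341.52038374880436, 'cx': 322.5236850844172, 'cy': 204.99552348070213, 'mount': array([[ 8.17737338e-04, -3.24413354e-01,  9.45915063e-01,
        -1.45772566e-01],
       [ 9.99999640e-01,  4.95936306e-05, -8.47484345e-04,
        -2.87741701e-04],
       [ 2.28023876e-04,  9.45915416e-01,  3.24413277e-01,
        -8.40564006e-02],
       [ 0.00000000e+00,  0.00000000e+00,  0.00000000e+00,
         1.00000000e+00]])}
```

View pics/top0.png

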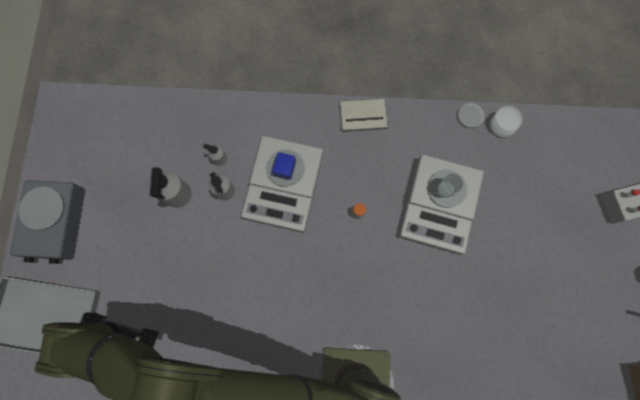

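View pics/scene0.png

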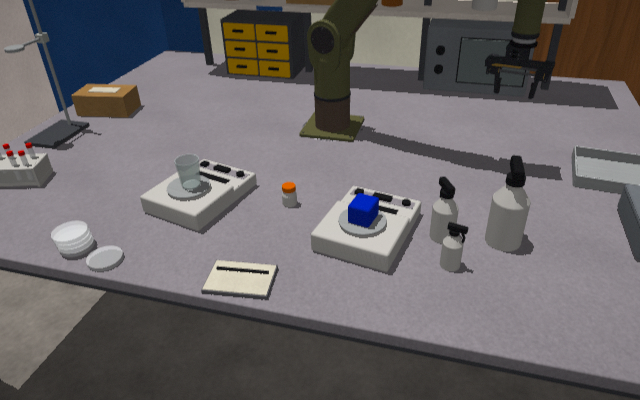

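View pics/wrist0.png

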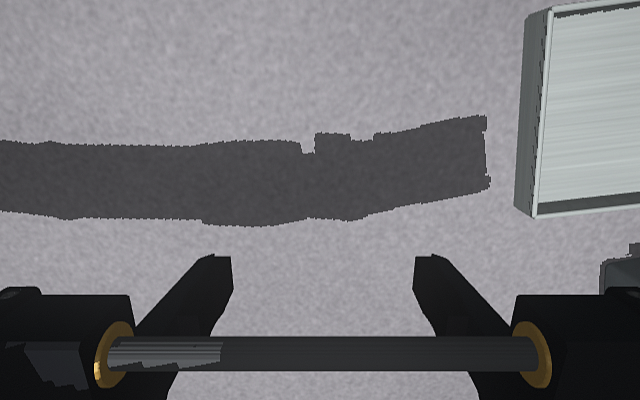

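The top view shows the beaker at (447,187) on the right balance and the blue block at (284,165) on the left one. The right balance's key row runs from about (414,229) to (457,240), with the round key at its left end. I'll measure that row next and check it on an enlarged crop.

Run:
```python
from h import *
z=np.load('/tmp/top.npz');im=z['im'];d=z['d']
c,e,M=campose('top')
x0,y0,x1,y1=385,150,500,260
save('crop',cv2.resize(im[y0:y1,x0:x1],None,fx=6.5,fy=5.4,interpolation=cv2.INTER_CUBIC)[:600,:800])
g=cv2.cvtColor(im,cv2.COLOR_RGB2GRAY)
m=np.zeros_like(g);m[y0:y1,x0:x1]=(g[y0:y1,x0:x1]<75)*255
n,l,s,cc=cv2.connectedComponentsWithStats(m)
for i in range(1,n):
    if s[i,4]>15:
        u,v=cc[i];p=ray(c,e,M,u,v,.056);zz=d[int(v),int(u)]
        print(np.round(cc[i],1),s[i],np.round(p,4),'z by depth',round(float((e+M@np.array([(u-c['cx'])/c['fx'],(v-c['cy'])/c['fy'],1])*zz)[2]),4))
```

```text
[407.3 194.2] [396 159  23  78 357] [ 0.5873 -0.1477  0.056 ] z by depth 0.0037
[433.9 187. ] [428 179  13  18 131] [ 0.6155 -0.2331  0.056 ] z by depth 0.0728
[438.2 219. ] [421 212  36  15 229] [ 0.5118 -0.2461  0.056 ] z by depth 0.0447
[413.1 227.7] [410 225   7   7  39] [ 0.48   -0.1667  0.056 ] z by depth 0.0537
[434.7 233.8] [426 229  18  11 116] [ 0.4641 -0.2346  0.056 ] z by depth 0.0569
[456.4 240. ] [453 237   8   7  47] [ 0.4482 -0.3026  0.056 ] z by depth 0.0554
```

View pics/crop.png

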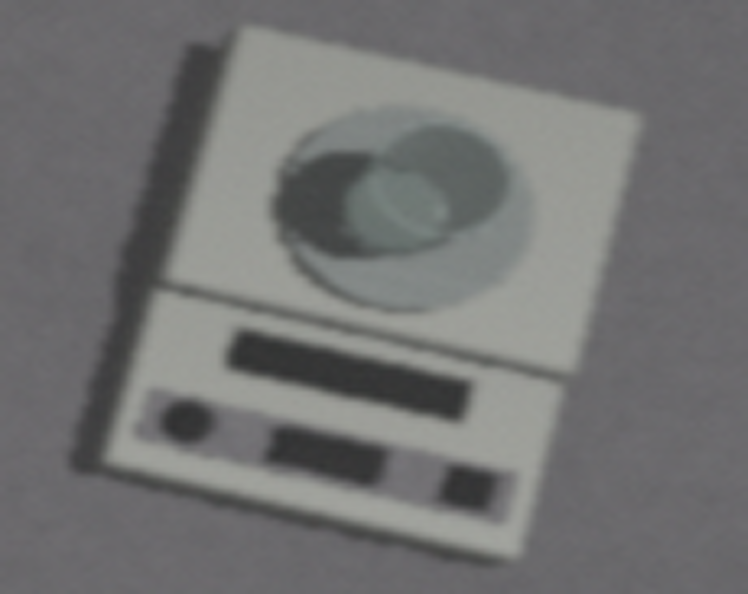

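The crop confirms it: the beaker's balance has the round key at (413,228), the bar at (435,234) and the square at (456,240). They come out 69.8 mm apart, against 70 mm given, and the depth heights are about 55 mm. Next I'll work out the transit.

```bash
cat >> h.py <<'E'
def togo(p):
    st=r.get_state();T=R.from_quat(st['eef_rot']).as_matrix()
    print('t',round(st['clock'],3),'pos',np.round(st['tool_pos'],4),'axes x',T[:,0].round(3),'y',T[:,1].round(3),'z',T[:,2].round(3))
    print('tool shift',np.round(T.T@(np.array(p)-st['tool_pos']),4),'f',np.round(st['contact_force'],2),'open',round(float(st['opening']),3),'q',np.round(st['q'],2))
E
python3 - <<'E'
from h import *
togo([.38,.2,.28]); togo([.48,-.167,.12])
c,e,M=campose('top')
for u,v,z in((165,185,.2),(220,185,.15),(215,155,.1),(360,211,.065),(263,189,.05)): print(u,v,ray(c,e,M,u,v,z).round(3))
E
```

```text
t 0.15 pos [0.138  0.6091 0.2381] axes x [-0.    -0.001 -1.   ] y [ 0.221  0.975 -0.001] z [ 0.975 -0.221  0.   ]
tool shift [-0.0414 -0.3456  0.3264] f [-0.01 -0.74 -0.13] open 1.002 q [-1.31  0.69 -0.19  1.57  0.16  0.9  -0.22]
t 0.15 pos [0.138  0.6091 0.2381] axes x [-0.    -0.001 -1.   ] y [ 0.221  0.975 -0.001] z [ 0.975 -0.221  0.   ]
tool shift [ 0.1191 -0.6812  0.5049] f [-0.01 -0.74 -0.13] open 1.002 q [-1.31  0.69 -0.19  1.57  0.16  0.9  -0.22]
165 185 [0.547 0.582 0.2  ]
220 185 [0.566 0.434 0.15 ]
215 155 [0.674 0.471 0.1  ]
360 211 [0.523 0.003 0.065]
263 189 [0.582 0.317 0.05 ]
```

Call:
arm_command:
  plan:
    - [0, -0.012, -0.02, 0.02, 0]
    - [0, -0.012, -0.035, 0.033, 0]
    - [0, -0.01, -0.035, 0.033, 0]
    - [0, -0.006, -0.035, 0.033, 0]
    - [0, 0, -0.035, 0.033, 0]
    - [0, 0, -0.035, 0.033, 0]
    - [0, 0, -0.035, 0.033, 0]
    - [0, 0, -0.035, 0.033, 0]
    - [0, 0, -0.035, 0.033, 0]
    - [0, 0, -0.035, 0.033, 0]
    - [0, 0, -0.01, 0.01, 0]
    - [0, 0, 0, 0, 0]
  force: 20

```text
clock: 1.65
tool_pos: [0.3809, 0.2007, 0.2787]
eef_rot: [0.079, 0.703, -0.079, 0.703]
contact_force: [-0.1, 0.5, 0.5]
opening: 0.004
```

Run:
```python
from h import *
togo([.48,-.167,.15])
```

```text
t 1.65 pos [0.3809 0.2007 0.2787] axes x [-0.  0. -1.] y [0.223 0.975 0.   ] z [ 0.975 -0.223 -0.   ]
tool shift [ 0.1285 -0.3364  0.1784] f [-0.06  0.48  0.46] open 0.004 q [-0.43  0.38 -0.23  2.06  0.13  0.71  0.6 ]
```

Call:
arm_command:
  plan:
    - [0, 0, -0.02, 0.01, 0]
    - [0, 0.005, -0.035, 0.019, 0]
    - [0, 0.01, -0.035, 0.019, 0]
    - [0, 0.015, -0.035, 0.019, 0]
    - [0, 0.015, -0.035, 0.019, 0]
    - [0, 0.015, -0.035, 0.019, 0]
    - [0, 0.015, -0.035, 0.019, 0]
    - [0, 0.015, -0.035, 0.019, 0]
    - [0, 0.015, -0.035, 0.019, 0]
    - [0, 0.015, -0.026, 0.012, 0]
    - [0, 0.0085, -0.0104, 0.0044, 0]
    - [0, 0, 0, 0, 0]

```text
clock: 3.15
tool_pos: [0.4805, -0.1652, 0.1497]
eef_rot: [0.079, 0.703, -0.078, 0.702]
contact_force: [-0.1, 0.0, 0.3]
opening: 0.007
```

Run:
```python
from h import *
togo([.48,-.167,.15])
st=r.get_state();im,d=r.snapshot('wrist');save('wrist1',im)
c,e,M=campose('wrist',st)
g=cv2.cvtColor(im,cv2.COLOR_RGB2GRAY)
np.savez('/tmp/wrist',im=im,d=d,e=e,M=M)
n,l,s,cc=cv2.connectedComponentsWithStats((g<60).astype('uint8'))
for i in range(1,n):
    if s[i,4]>150: print(np.round(cc[i],1),s[i],ray(c,e,M,*cc[i],.056).round(4))
p=M.T@(np.array(st['tool_pos'])-e);print('tip px',c['fx']*p[0]/p[2]+c['cx'],c['fy']*p[1]/p[2]+c['cy'])
```

```text
t 3.15 pos [ 0.4805 -0.1652  0.1497] axes x [-0.001  0.001 -1.   ] y [0.22  0.976 0.001] z [ 0.976 -0.22  -0.001]
tool shift [-0.0003 -0.0019 -0.0001] f [-0.08  0.04  0.26] open 0.007 q [ 0.36  0.68 -0.2   2.    0.27  0.49  1.32]
[137.2 206.3] [ 118  191   39   31 1025] [ 0.4492 -0.2996  0.056 ]
[229.4 206.9] [ 192  191   75   32 2183] [ 0.4647 -0.233   0.056 ]
[321.5 208.3] [306 192  32  33 830] [ 0.4808 -0.1665  0.056 ]
[318.1 338.3] [    0   248   640   152 51844] [ 0.5951 -0.1953  0.056 ]
tip px 323.4091036948251 271.62113714612474
```

View pics/wrist1.png

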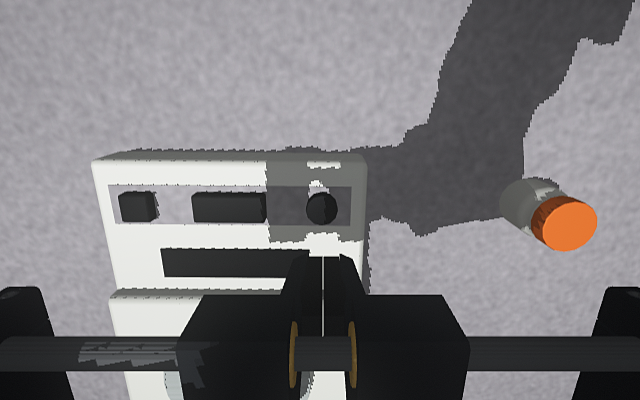

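The wrist view puts the round key at (321,208), which is (0.481,-0.1665), agreeing with the top view to 1 mm. The jaw axis runs along the key row. Descending to just above the key.

Call:
arm_command:
  plan:
    - [0, 0.015, -0.0015, 0, 0]
    - [0, 0.025, 0, 0, 0]
    - [0, 0.025, 0, 0, 0]
    - [0, 0.015, 0, 0, 0]
    - [0, 0.006, 0, 0, 0]
    - [0, 0, 0, 0, 0]
    - [0, 0, 0, 0, 0]

```text
clock: 4.08
tool_pos: [0.4805, -0.1682, 0.0648]
eef_rot: [0.079, 0.702, -0.079, 0.703]
contact_force: [-0.0, 0.1, 0.8]
opening: 0.003
```

Run:
```python
from h import *
togo([.4805,-.1667,.05])
```

```text
t 4.075 pos [ 0.4805 -0.1682  0.0648] axes x [ 0.001 -0.    -1.   ] y [0.221 0.975 0.   ] z [ 0.975 -0.221  0.001]
tool shift [ 0.0148  0.0014 -0.0004] f [-0.04  0.11  0.76] open 0.003 q [ 0.32  0.84 -0.12  2.04  0.32  0.28  1.28]
```

Call:
arm_command:
  plan:
    - [0, 0.003, 0.001, 0, 0]
    - [0, 0.003, 0, 0, 0]
    - [0, 0.003, 0, 0, 0]
    - [0, 0.002, 0, 0, 0]
    - [0, 0.001, 0, 0, 0]
    - [0, 0, 0, 0, 0]

```text
clock: 4.82
tool_pos: [0.4804, -0.1672, 0.0523]
eef_rot: [0.079, 0.703, -0.079, 0.703]
contact_force: [-0.0, -0.3, 2.9]
opening: 0.003
```

Run:
```python
from h import *
togo([.4805,-.1667,.05])
```

```text
t 4.825 pos [ 0.4804 -0.1672  0.0523] axes x [ 0.  0. -1.] y [0.221 0.975 0.   ] z [ 0.975 -0.221  0.   ]
tool shift [ 0.0023  0.0005 -0.    ] f [-0.02 -0.33  2.93] open 0.003 q [ 0.31  0.86 -0.1   2.05  0.32  0.25  1.27]
```

Call:
arm_command:
  plan:
    - [0, 0.001, 0, 0, 0]
    - [0, 0.001, 0, 0, 0]
    - [0, 0.0007, 0, 0, 0]
    - [0, 0, 0, 0, 0]

```text
clock: 5.32
tool_pos: [0.4804, -0.1672, 0.0503]
eef_rot: [0.079, 0.702, -0.079, 0.703]
contact_force: [-0.7, 0.6, 12.5]
opening: 0.009
```

At 12.5 N, well past the 4 N spring, the key is on its stop. Now releasing.

Call:
arm_command:
  plan:
    - [0, -0.004, 0, 0, 0]
    - [0, -0.006, 0, 0, 0]
    - [0, -0.01, 0, 0, 0]
    - [0, -0.012, 0, 0, 0]
    - [0, 0, 0, 0, 0]
    - [0, 0, 0, 0, 0]

```text
clock: 6.08
tool_pos: [0.4803, -0.1672, 0.0816]
eef_rot: [0.079, 0.703, -0.079, 0.703]
contact_force: [0.3, 1.4, -0.4]
opening: 0.008
```

Run:
```python
from h import *
togo([.4645,-.2340,.0835])
st=r.get_state();im,d=r.snapshot('wrist');save('wrist2',im)
c,e,M=campose('wrist',st)
g=cv2.cvtColor(im,cv2.COLOR_RGB2GRAY)
n,l,s,cc=cv2.connectedComponentsWithStats((g<60).astype('uint8'))
for i in range(1,n):
    if s[i,4]>150: print(np.round(cc[i],1),s[i],ray(c,e,M,*cc[i],.056).round(4))
```

```text
t 6.075 pos [ 0.4803 -0.1672  0.0816] axes x [ 0.  0. -1.] y [0.221 0.975 0.   ] z [ 0.975 -0.221  0.   ]
tool shift [-0.0019 -0.0687 -0.0006] f [ 0.28  1.39 -0.4 ] open 0.008 q [ 0.33  0.8  -0.13  2.04  0.31  0.32  1.28]
[ 79.1 245. ] [  51  224   56   42 1932] [ 0.4486 -0.2985  0.056 ]
[201.4 245.8] [ 150  225  102   42 4011] [ 0.464  -0.2326  0.056 ]
[317.  340.3] [    0   225   640   175 51736] [ 0.5404 -0.1847  0.056 ]
```

View pics/wrist2.png

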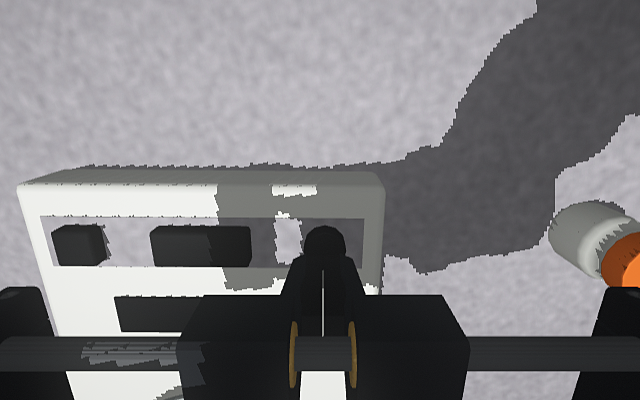

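The wrist view shows the round key back up at about (325,240), in line with its neighbours, and the bar at (201,246), which is (0.464,-0.233). Moving over the bar and starting its press.

Call:
arm_command:
  plan:
    - [0, 0, -0.015, 0, 0]
    - [0, 0, -0.025, 0, 0]
    - [0, 0, -0.02, 0, 0]
    - [0, 0, -0.0083, 0, 0]
    - [0, 0, 0, 0, 0]
    - [0, 0.01, 0, 0, 0]
    - [0, 0.009, 0, 0, 0]
    - [0, 0, 0, 0, 0]

```text
clock: 7.12
tool_pos: [0.4648, -0.2328, 0.0614]
eef_rot: [0.078, 0.703, -0.078, 0.702]
contact_force: [0.2, -0.1, 0.9]
opening: 0.001
```

Run:
```python
from h import *
togo([.4642,-.2336,.0503])
```

```text
t 7.125 pos [ 0.4648 -0.2328  0.0614] axes x [-0.002  0.001 -1.   ] y [0.22  0.976 0.001] z [ 0.976 -0.22  -0.002]
tool shift [ 0.0111 -0.0009 -0.0004] f [ 0.21 -0.11  0.92] open 0.001 q [ 0.46  0.85 -0.14  2.01  0.36  0.31  1.38]
```

Call:
arm_command:
  plan:
    - [0, 0.003, -0.001, 0, 0]
    - [0, 0.003, 0, 0, 0]
    - [0, 0.002, 0, 0, 0]
    - [0, 0.001, 0, 0, 0]
    - [0, 0.001, 0, 0, 0]
    - [0, 0, 0, 0, 0]

```text
clock: 7.88
tool_pos: [0.4651, -0.2348, 0.0526]
eef_rot: [0.079, 0.703, -0.079, 0.703]
contact_force: [0.3, 1.0, 2.3]
opening: 0.007
```

Call:
arm_command:
  plan:
    - [0, 0.001, 0, 0, 0]
    - [0, 0.001, 0, 0, 0]
    - [0, 0, 0, 0, 0]

```text
clock: 8.25
tool_pos: [0.4651, -0.2348, 0.0505]
eef_rot: [0.079, 0.703, -0.079, 0.703]
contact_force: [-0.3, -0.1, 3.3]
opening: 0.002
```

Call:
arm_command:
  plan:
    - [0, 0.0007, 0, 0, 0]
    - [0, 0.0003, 0, 0, 0]
    - [0, 0, 0, 0, 0]

```text
clock: 8.62
tool_pos: [0.4651, -0.2348, 0.0503]
eef_rot: [0.078, 0.703, -0.079, 0.703]
contact_force: [-1.3, -0.3, 11.6]
opening: 0.008
```

At 11.6 N the bar is on its stop too. Releasing and drawing back clear, up and towards the robot.

Call:
arm_command:
  plan:
    - [0, -0.004, 0, 0, 0]
    - [0, -0.006, 0, 0, 0]
    - [0, -0.012, 0, 0, 0]
    - [0, -0.025, 0, 0, 0]
    - [0, -0.03, 0, 0, 0]
    - [0, -0.03, 0, 0, 0]
    - [0, -0.03, 0, -0.01, 0]
    - [0, -0.02, 0, -0.01, 0]
    - [0, 0, 0, 0, 0]
    - [0, 0, 0, 0, 0]

```text
clock: 9.88
tool_pos: [0.4455, -0.2302, 0.2061]
eef_rot: [0.079, 0.703, -0.078, 0.703]
contact_force: [0.2, 0.3, -0.2]
opening: 0.001
```

Run:
```python
from h import *
st=r.get_state();im,d=r.snapshot('wrist');save('wrist3',im)
c,e,M=campose('wrist',st)
def pt(u,v): return e+M@np.array([(u-c['cx'])/c['fx'],(v-c['cy'])/c['fy'],1])*d[int(v),int(u)]
g=cv2.cvtColor(im,cv2.COLOR_RGB2GRAY)
n,l,s,cc=cv2.connectedComponentsWithStats((g<60).astype('uint8'))
for i in range(1,n):
    if s[i,4]>60:
        u,v=cc[i]; print(cc[i].round(1),s[i],pt(u,v).round(4))
im,d=r.snapshot('scene');save('scene3',im)
print(np.round(st['tool_pos'],3),np.round(st['contact_force'],2))
a=np.load('/tmp/scene.npz')['im'].astype(int)
for nm,(x0,y0,x1,y1) in dict(leftbal_block=(305,180,425,270),jar=(280,175,300,215),bottles=(425,150,530,275),beaker=(165,150,205,200)).items():
    print(nm,(abs(a-im)[y0:y1,x0:x1].max(2)>40).sum())
```

```text
[322.7 207. ] [ 293  193   60   27 1447] [ 0.4643 -0.2348  0.0557]
[248.  206.4] [235 194  27  25 599] [ 0.4489 -0.302   0.0545]
[397.6 207.9] [384 194  28  28 571] [ 0.4805 -0.1678  0.0554]
[596.  201.4] [588 198  21   9  78] [0.5129 0.008  0.058 ]
[324.3 340. ] [    0   241   640   159 51001] [ 0.4205 -0.2245  0.2835]
[ 0.445 -0.23   0.206] [ 0.2  0.3 -0.2]
leftbal_block 0
jar 158
bottles 1113
beaker 0
```

View pics/wrist3.png

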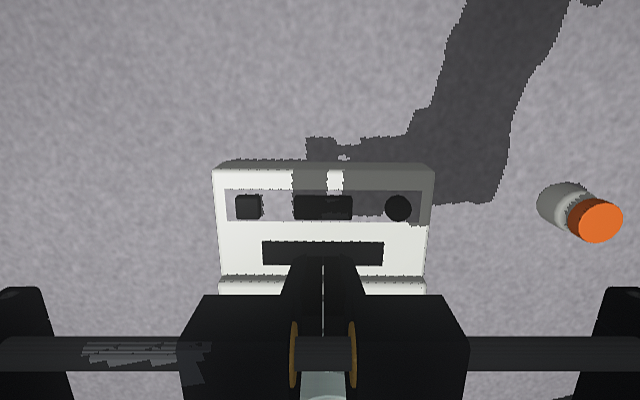

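View pics/scene3.png

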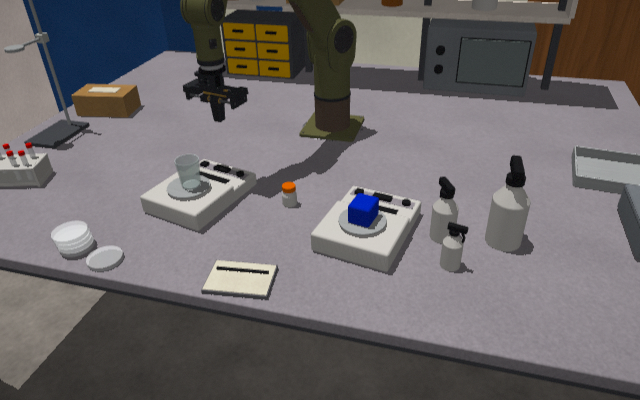

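All three keys are back up: the depth heights are 55.7 mm (bar), 55.4 mm (round) and 54.5 mm (square). The tip is 150 mm above them. In the scene view the beaker (187,172), block (363,210), jar (289,195) and bottles are where they were. The jar and bottle pixel changes come from the arm's shadow, which has moved.

```bash
python3 -c "
from plant import r
print(r.finish_job())"
```

```text
the job is handed in; nothing more can be done
None
```

I woke and tared the balance with the beaker, which is the right one, then drew the arm back clear and handed the job in at about 10 s. I pressed its round key first, then its long bar key, with the shut fingertips.

- **Presses:** each key was pushed until the force jumped well past the 4 N spring, to 12.5 N on the round key and 11.6 N on the bar. The tip read 50.3 mm both times, against 50 mm for fully down. I couldn't read the key travel directly, so "fully down" rests on that force jump and tip height.
- **Keys after release:** all three read about 55–56 mm high, so they are up again. The top and wrist cameras agreed on the key positions to about 1–2 mm.
- **Everything else:** the beaker, block and left balance showed no change in before-and-after pictures. The automatic comparison did flag pixels around the jar and spray bottles. By eye they stand where they were, and I put the difference down to the arm's moved shadow, without measuring them again.

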